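Unlock, load and re-lock the drop-front transport till

TASK

Draw the red-handled locking pin out of the blue till and lay it on the bench, pull the till's front flap all the way down, and put in every wooden offcut, each lying flat on the floor and pointing front to back, side by side, with its far end in under the hood. Push the flap back up until it is fully shut and lock it again: pass the pin through the three holes in line at the till's right-hand end until its handle meets the outer flange, and let go. Leave the blue spirit level and the tape measure where they stand.

Things in the scene. Friction and masses are not known exactly. Their poses are not given: they have to be found in the camera images.
- till: Low blue metal till, fixed. Origin on the bench top under the middle of the flap's hinge line; x points inwards (away from the robot), y left, z up. Plywood floor: top 36 mm above the bench, clear width 244 mm (y -122 to 122), clear depth 160 mm (x 0 to 160). Side walls 12 mm thick, tops 92 mm above the bench.
- hood_lip (a point): Middle of the front lip of the till's hood. The hood covers the rear of the till, x 80 to 170 mm, underside 92 and top 98 mm above the bench; the front part, x 0 to 80 mm, is open above.
- flap (a joint): The till's bottom-hinged front flap: 0 = upright, shut; 1.57 = fully down (rad). Hinge axis along the till's y at x 0, 36 mm above the bench; stiff (0.2 N m friction), stays where it is let go. Leaf 12 mm thick, 65 mm high, y -150 to 134 mm; when down its upper face is flush with the till floor.
- flap_bar (a point): Middle of the flap's round steel pull bar: 10 mm diameter, 120 mm long, along the till's y, 105 mm from the hinge axis, held by an arm at each end 40 mm beyond the leaf's edge, free space between. Flap shut: 141 mm above the bench, 6 mm before the hinge line. Flap down: 30 mm above the bench.
- flap_ear (a point): Centre of the 17 mm hole in the flap's ear, an aluminium plate 6 mm thick, 36 mm deep and high, standing on the back of the leaf near its right end. With the flap shut, this hole is in line between eye_outer and eye_inner.
- eye_outer (a point): Centre of the round 17 mm hole in the fixed aluminium flange right of the till, 74 mm above the bench; axes as the till's, hole axis y. Flange 6 mm thick, 36 mm wide, top 92 mm above the bench. The pin goes in here from the right, toward +y. Under the hole a rest for the handle, 16 mm wide, sticks out 26 mm to the right, its top 59.5 mm above the bench.
- eye_inner (a point): Centre of the innermost hole: the same 17 mm hole in the aluminium front end (6 mm thick) of the till's right wall, 32 mm further along +y. Beyond it is the inside of the till.
- pin_grip (a point): Centre of the red handle of the loose locking pin (90 g): handle 26 x 50 x 26 mm (x, y, z), black grooves, long along its y. Its steel shank, 10 mm in diameter, 46 mm long, tip tapered, stands out of the +y end. Balance point in the handle near the shank. At the start it is in the three holes, its handle lying on the rest, and bars the flap; it comes out straight along the till's -y.
- pin_tip (a point): Tip of the pin's shank, 71 mm from the handle's centre along the pin's +y; axes as pin_grip. Mind the fixed toggle clamp to the right of the till: its slanting lever reaches up to 114 mm above the bench at world x 0.545, y -0.355 m, so draw the pin only just clear of the flange before lifting it.
- offcut1_mid (a point): Centre of a loose brown wooden offcut 45 x 140 x 32 mm (x, y, z), 0.11 kg, long along its y axis. Two or three of the offcuts are present.
- offcut2_mid (a point): Centre of another such offcut, same size and axes.
- offcut3_mid (a point): Centre of another such offcut, same size and axes.
- tape_measure_mid (a point): Centre of a yellow and black tape measure, 35 x 84 x 69 mm: a bystander.
- blue_level_mid (a point): Centre of a blue spirit level standing on its narrow edge, 20 x 230 x 40 mm (x, y, z): a bystander.

How it is judged:
By the outcome, as a careful person would: the job done as asked, in the order asked, and still so for the second after the job is handed in, with the robot touching nothing.
Of offcut1, offcut2, offcut3 only 2 to 3 are there at a start; the rules pass over those that are not, and their reading is None.
At some moment in a run one of offcut1, offcut2, offcut3 may be knocked a few centimetres aside while the robot is not near it.
Once in a run the grip may slacken for a moment while it holds something.
It also fails if it takes over 210 s, if anything falls off the work surface, if the arm or the gripper's body presses on something with over 40 N, if the wrist force passes 120 N, or if a joint passes its speed limit or range.

ROBOT

A 6-joint arm with a two-finger parallel gripper is mounted at the origin on the work surface; the furniture and walls round the work are solid. World frame = base frame: x ahead of the robot, y to its left, z up, the work surface at z = 0. Lengths are in m, angles in rad, forces in N, time in s.
With the tool pointing down it reaches from about 0.3 to 1 m from the base axis. Payload 5.1 kg.
Tool frame: the origin (TCP) lies midway between the tips of the shut fingers; the grasp point (between the pads) lies 19 mm behind it; z points along the fingers, y is the direction in which the jaws open and shut (so a half turn about z gives the same grasp; the last joint's range is limited). The gripper opens to 95 mm and grips with 3 to 60 N. Pads are 20 mm wide; open, the fingers measure 119 mm over their backs; the gripper's body (75 mm by 180 mm) begins 59 mm behind the grasp point.
Start: joints at [1.055, 0.124, 1.65, -0, 1.367, -0.083], TCP at [0.273, 0.59, 0.215] pointing down, gripper open.
Joint ranges: [-2.61, 2.61], [-1.02, 2.33], [0.03, 2.71], [-1.35, 4.49], [0.32, 2.68], [-2.91, 2.91]. Speed limits (rad/s): [2.57, 2.57, 3.14, 3.14, 3.14, 3.14].

INTERFACE

Orientations are given as a unit quaternion [w, x, y, z].
In Python, from rig import env, get_image, workorder gives the robot as it stands. The module is installed in compiled form; this text tells all that it offers. Calls block until the motion is done:
- env.move_ptp(position, orientation): joint-space move of the TCP to a pose.
- env.move_straight(position, velocity=0.15, frame=None): straight line of the TCP; frame=None keeps the orientation; velocity is the mean speed in m/s.
- env.set_joints(angles): joint-space move.
- env.gripper_to(opening, newtons=None): opening from 0.0 (shut) to 1.0 (fully open); newtons is the grip in N (None keeps the last); returns when the fingers have stopped.
- env.hold(seconds).
- env.inverse_kinematics(position, orientation): joint angles nearest the present ones, or None.
- env.get_state(): the state.
- get_image(name): name is "scene" or "top"; returns a dict with "frame" (420x560x3 uint8, red, green, blue), "z_map" (420x560 float32, m along the optical axis (not along the pixel's ray), 0 where there is no reading), "fx", "fy", "cx", "cy" (pixels), "distortion" ([k1, k2, p1, p2, k3] as OpenCV has them; the pictures are not rectified), "view" (4x4, takes a point from world to camera coordinates). Camera axes: x right, y down, z forward; pixel columns grow to the right and rows downward; lengths in m; the calibration is good to about 2 mm. A picture is of the moment at which its call begins.
A pose or a line that the arm cannot do raises env.PlanningError and nothing moves.
- workorder.close_job(): hands the job in, once; it reports no verdict.
The state is a dict: "t": time; "joint_pos": joint angles; "joint_vel": joint speeds; "tau": joint torques, N m; "tool_pos": TCP position; "tool_rot": TCP orientation; "ft_force": force on the tool from outside, world axes, zero at the start; "moment": the same for the moment, N m; "grip_width": opening from 0.0 (shut) to 1.0 (fully open).
Only numpy, scipy, OpenCV 4.12 (cv2) and the standard library are available. Lean on these libraries where they do the work, as an engineer would, in place of code of your own. Each camera call takes 0.05 s, during which the arm holds its last target. There are 200 camera calls.

## Working session

There is one attempt and no reset: what is moved stays moved. The work goes in short steps, each a Python script; the robot and the scene stay as the last script left them, time stands still between calls to the robot, and variables do not carry over. Pictures are saved under pics/ and viewed, about 12 in all and at most 16, crops included, and the job is handed in when it is done.

```bash
ls; mkdir -p pics
cat > h.py <<'E'
import numpy as np, cv2
from rig import env, get_image, workorder
def save(name,im): cv2.imwrite(f'pics/{name}.png', cv2.cvtColor(im,cv2.COLOR_RGB2BGR))
def cloud(d):
    """world xyz per pixel (nan where no depth)"""
    h,w=d['z_map'].shape
    K=np.array([[d['fx'],0,d['cx']],[0,d['fy'],d['cy']],[0,0,1]])
    u,v=np.meshgrid(np.arange(w),np.arange(h))
    p=cv2.undistortPoints(np.stack([u,v],-1).reshape(-1,1,2).astype(np.float64),K,np.array(d['distortion'],float)).reshape(h,w,2)
    z=d['z_map'].astype(float).copy(); z[z==0]=np.nan
    c=np.stack([p[...,0]*z,p[...,1]*z,z],-1)
    T=np.linalg.inv(np.array(d['view']))
    return c@T[:3,:3].T+T[:3,3]
E
python3 - <<'E'
from h import *
for n in('scene','top'):
    d=get_image(n); save(n+'0',d['frame']); np.savez(n+'0',**d)
    T=np.linalg.inv(d['view']); print(n,T[:3,3],T[:3,2],d['fx'],d['distortion'])
s=env.get_state(); print(s)
E
```

```text
pics
scene [-0.16663035 -0.84536223  1.13255921] [ 0.45209114  0.55187411 -0.70074858] 530.7704720854949 [0.0408908 0.        0.        0.        0.       ]
top [ 0.42596375 -0.03219626  1.30800526] [ 0.06655121 -0.00861579 -0.99774581] 404.19880590630373 [-0.00732356  0.          0.          0.          0.        ]
{'t': 0.1, 'joint_pos': array([ 1.05536107e+00,  1.24420816e-01,  1.65153774e+00, -6.08780471e-05,
        1.36751259e+00, -8.25754371e-02]), 'joint_vel': array([ 0.00054694, -0.00086209, -0.00183639, -0.0003335 ,  0.00097715,
       -0.00156147]), 'tau': array([ 4.19962189e-04, -4.18882799e+01, -3.61095965e+01,  7.77596841e-02,
        4.62527177e-02, -4.82432586e-05]), 'tool_pos': array([0.2723917 , 0.58952456, 0.21352214]), 'tool_rot': array([-2.48189535e-04,  2.14738076e-01,  9.76671222e-01, -9.06351530e-04]), 'ft_force': array([-0.1396591 , -0.70479942,  0.42538229]), 'moment': array([-0.02135189,  0.03534423, -0.00991642]), 'grip_width': 1.003308900024222}
```

View pics/scene0.png

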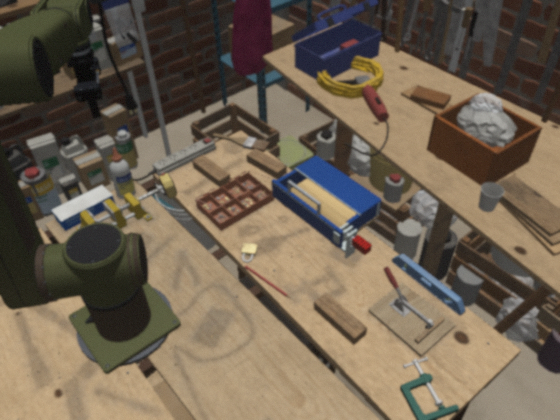

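View pics/top0.png

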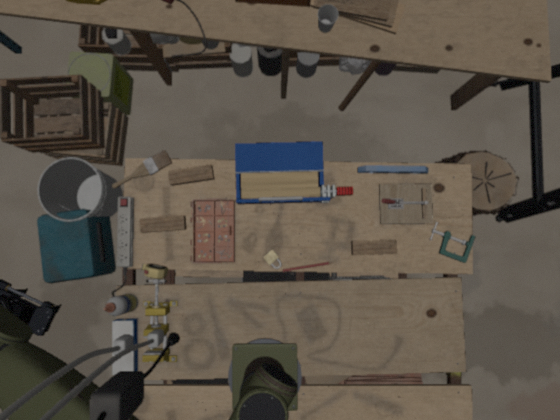

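The scene view shows the till at about (325,195) with the red pin at (362,243). In the top view the till is at (280,175), the pin at (340,190) and the level at (392,170). Three brown offcuts lie at about (190,175), (163,224) and (374,248). Next I'll measure them.

```bash
cat >> h.py <<'E'
def blobs(d,C,mask,amin=40):
    n,l,st,ce=cv2.connectedComponentsWithStats(mask.astype(np.uint8))
    out=[]
    for i in range(1,n):
        if st[i,4]<amin: continue
        P=C[l==i]; P=P[np.isfinite(P[:,0])]
        if len(P)<10: continue
        (c,s,a)=cv2.minAreaRect((P[:,:2]*1000).astype(np.float32))
        out.append((ce[i].round(0),len(P),np.array(c).round(1),np.array(s).round(0),round(a,1),(np.percentile(P[:,2],[5,50,95])*1000).round(0)))
    return out
def offcuts(d=None):
    d=d or get_image('top'); C=cloud(d); f=d['frame']; 
    m=(C[...,2]>0.022)&(C[...,2]<0.042)&(C[...,0]>0.2)&(C[...,0]<0.95)&(np.abs(C[...,1])<0.75)
    return blobs(d,C,m,80)
def red(d):
    hsv=cv2.cvtColor(d['frame'],cv2.COLOR_RGB2HSV)
    return ((hsv[...,0]<6)|(hsv[...,0]>174))&(hsv[...,1]>150)&(hsv[...,2]>60)
E
python3 - <<'E'
from h import *
d=dict(np.load('top0.npz')); C=cloud(d)
for b in offcuts(d): print('off',*b)
hsv=cv2.cvtColor(d['frame'],cv2.COLOR_RGB2HSV)
for b in blobs(d,C,red(d),20): print('red',*b)
blue=(hsv[...,0]>100)&(hsv[...,0]<125)&(hsv[...,1]>130)
for b in blobs(d,C,blue): print('blue',*b)
x,y=slice(130,215),slice(225,365)
e=cv2.resize(d['frame'][x,y],None,fx=5,fy=5,interpolation=cv2.INTER_CUBIC); save('topcrop',np.clip(e*1.6,0,255).astype(np.uint8))
s=dict(np.load('scene0.npz')); Cs=cloud(s)
for b in blobs(s,Cs,red(s),20): print('sred',*b)
hsv=cv2.cvtColor(s['frame'],cv2.COLOR_RGB2HSV)
blue=(hsv[...,0]>100)&(hsv[...,0]<125)&(hsv[...,1]>130)
for b in blobs(s,Cs,blue): print('sblue',*b)
e=cv2.resize(s['frame'][150:265,260:390],None,fx=5,fy=5,interpolation=cv2.INTER_CUBIC); save('scrop',np.clip(e*1.4,0,255).astype(np.uint8))
m=(C[...,2]>0.055)&(C[...,2]<0.09)&(C[...,0]>0.2)&(C[...,0]<0.95)&(np.abs(C[...,1])<0.75)
for b in blobs(d,C,m,15): print('high',*b)
E
```

```text
off [190. 174.] 631 [640.8 231.8] [ 46. 140.] 8.5 [25. 30. 35.]
off [394. 168.] 395 [ 655.7 -422. ] [215.  21.] 89.0 [26. 38. 41.]
off [280. 184.] 1947 [605.5 -55.1] [ 83. 250.] 1.1 [30. 34. 39.]
off [123. 231.] 968 [460.6 440.9] [222.  45.] 0.1 [24. 29. 34.]
off [195. 221.] 152 [460.8 193.2] [198.  75.] 0.4 [24. 31. 38.]
off [227. 219.] 99 [480.4 104. ] [218.  86.] 25.9 [25. 30. 34.]
off [162. 223.] 638 [483.8 320.3] [ 45. 140.] 4.3 [25. 30. 34.]
off [374. 247.] 639 [ 405.5 -351.1] [ 45. 140.] 1.1 [26. 31. 35.]
off [157. 292.] 145 [255.5 332.6] [109.  62.] 0.7 [27. 37. 41.]
red [344. 191.] 118 [ 577.8 -250.5] [47. 22.] 89.9 [81. 84. 89.]
blue [279. 156.] 2329 [683.1 -50.4] [ 85. 261.] 1.2 [ 93.  97. 100.]
blue [321. 178.] 50 [ 615.6 -177.3] [ 9. 37.] 89.5 [77. 90. 93.]
blue [242. 193.] 141 [573.1  64.1] [107.  51.] 35.6 [ 87.  93. 102.]
blue [315. 199.] 73 [ 551.3 -159.6] [ 8. 81.] 3.3 [ 96. 100. 103.]
sred [362. 243.] 158 [ 577.9 -253.3] [50. 28.] 89.6 [76. 85. 88.]
sblue [339. 184.] 1764 [995.7 293.7] [1176.  234.] 47.6 [ 93.  97. 101.]
sblue [284. 180.] 123 [573.5  65.3] [105.  5
[... 421 characters left out ...]
h [332. 191.] 34 [ 579.4 -212.5] [36. 12.] 0.9 [61. 81. 89.]
high [326. 191.] 26 [ 577.9 -194.4] [31. 11.] 12.9 [65. 74. 90.]
high [343. 190.] 160 [ 579.2 -245.7] [56. 26.] 89.9 [75. 84. 88.]
high [218. 198.] 22 [560.  138.7] [62.  4.] 87.3 [58. 71. 83.]
high [394. 202.] 21 [ 545.6 -402.8] [12. 37.] 4.3 [62. 77. 88.]
high [312. 201.] 37 [ 546.9 -148. ] [104.   4.] 88.7 [62. 74. 88.]
high [244. 203.] 15 [543.1  57.4] [ 1. 42.] 1.0 [57. 65. 69.]
high [272. 202.] 32 [544.8 -27.9] [ 1. 95.] 1.2 [60. 74. 86.]
high [230. 230.] 30 [461.1  98.9] [ 6. 27.] 89.9 [72. 81. 86.]
high [152. 272.] 142 [332.4 340.8] [49. 29.] 77.4 [56. 60. 65.]
high [125. 303.] 117 [240.1 422.1] [58. 30.] 14.5 [56. 74. 88.]
```

View pics/topcrop.png

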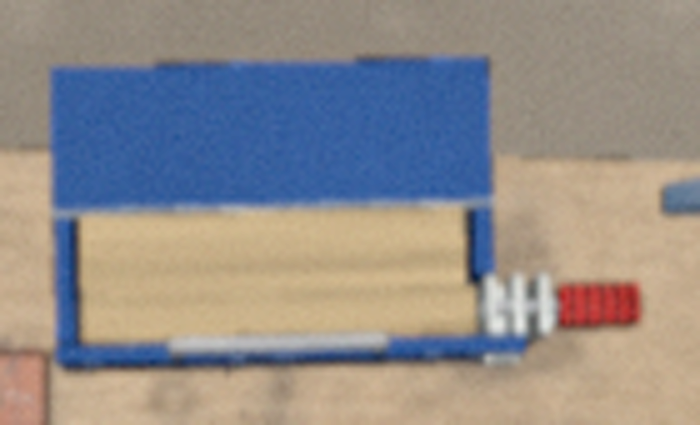

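View pics/scrop.png

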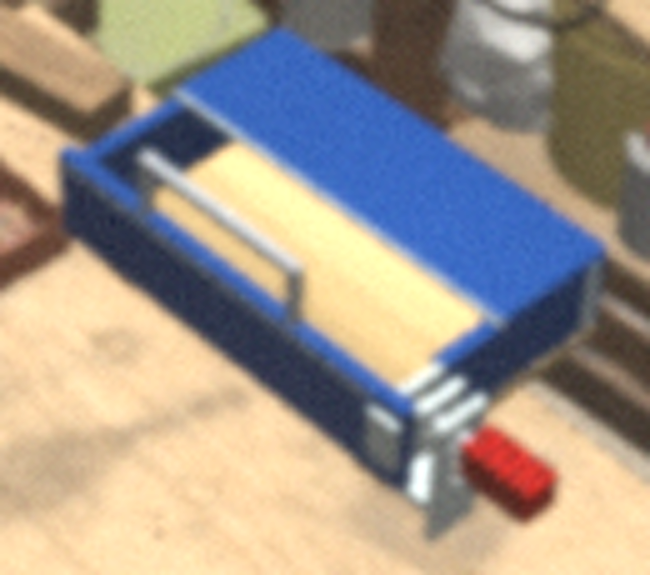

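Till frame: origin is about (0.5565, -0.0527) with yaw about +0.02, which agrees with the hood, the walls and the leaf. The pin handle measures (0.578, -0.250), top at 85 mm, as expected from the sizes given. Next step: grasp the pin and draw it out.

```bash
cat >> h.py <<'E'
from scipy.spatial.transform import Rotation as Ro
YAW=0.02; O=np.array([0.5565,-0.0527,0.])
RT=np.array([[np.cos(YAW),-np.sin(YAW),0],[np.sin(YAW),np.cos(YAW),0],[0,0,1]])
def W(p): return O+RT@np.array(p,float)
def down(a):
    """tool down, jaws opening along angle a"""
    y=np.array([np.cos(a),np.sin(a),0]); z=np.array([0,0,-1.])
    q=Ro.from_matrix(np.stack([np.cross(y,z),y,z],1)).as_quat()
    return np.r_[q[3],q[:3]]
def best(p,a):
    """jaw angle a or a+pi, whichever is nearest in joints"""
    q0=np.array(env.get_state()['joint_pos']); c=[]
    for b in (a,a+np.pi):
        q=env.inverse_kinematics(list(p),list(down(b)))
        if q is not None: c.append((np.abs(np.array(q)-q0).max(),b))
    return min(c)[1] if c else None
def G(p): return [p[0],p[1],p[2]-0.019]   # TCP for grasp point p
def line(p,v=0.15,a=None): env.move_straight([float(x) for x in p],velocity=v,frame=None if a is None else list(down(a))) if a is not None else env.move_straight([float(x) for x in p],velocity=v)
def st(msg=''):
    s=env.get_state(); print(msg,'t%.1f'%s['t'],'pos',np.round(s['tool_pos'],4),'F',np.round(s['ft_force'],1),'gw',round(s['grip_width']*95,1)); return s
E
python3 - <<'E'
from h import *
p=np.array([0.578,-0.2455,0.0725])
a=best(G(p+[0,0,.2]),YAW); print(a)
env.move_ptp(G(p+[0,0,.2]),down(a)); st()
env.gripper_to(0.6)
line(G(p+[0,0,.06])); line(G(p),.05); st('down')
env.gripper_to(0.0,25); st('grip')
E
```

```text
0.02
 t3.2 pos [ 0.5783 -0.2448  0.2535] F [-0.   0.1  0.3] gw 95.0
down t6.5 pos [ 0.5783 -0.2457  0.054 ] F [ 0.2 -0.2  0.7] gw 56.9
grip t7.1 pos [ 0.5781 -0.2455  0.0536] F [ 0.6  0.1 -1.3] gw 25.9
```

Run:
```python
from h import *
np.save('pin_grasp',env.get_state()['tool_pos'])
p=np.array([0.578,-0.2455,0.0735])
line(G(p),.03); st('lift1'); 
for k in (0.01,0.03,0.05): line(G(p+RT@[0,-k,0]),.06); st('draw')
d=get_image('scene'); save('draw',cv2.resize(d['frame'][190:290,300:420],None,fx=5,fy=5))
```

```text
lift1 t7.3 pos [ 0.5779 -0.2454  0.0544] F [ 0.8  1.5 -1.3] gw 25.6
draw t7.7 pos [ 0.5781 -0.2561  0.0545] F [ 0.2  0.9 -1.1] gw 25.8
draw t8.1 pos [ 0.5786 -0.2759  0.0545] F [-0.2  0.  -1.2] gw 25.8
draw t8.6 pos [ 0.579  -0.2958  0.0545] F [ 0.2 -0.1 -0.8] gw 25.9
```

View pics/draw.png

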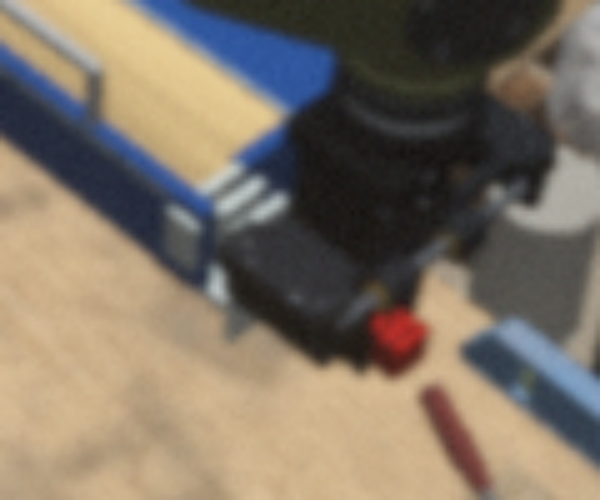

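Run:
```python
from h import *
p=np.array([0.578,-0.2455,0.0735])+RT@[0,-.052,0]
line(G(p),.05)
ok=True
for k in (.003,.006,.01,.014,.018):
    line(G(p+[0,0,k]),.04); F=env.get_state()['ft_force']
    if abs(F[2])>5: ok=False; st('caught'); break
if ok:
    st('up'); line(G(p+[0,0,.10])); 
    b=np.array([.41,-.20,.10]); line(G([b[0],b[1],.17])); line(G([b[0],b[1],.05])); line(G([b[0],b[1],.0205]),.03); st('low')
    env.gripper_to(0.5); st('rel'); line(G([b[0],b[1],.2]))
    env.move_ptp(G([.45,.25,.3]),down(best(G([.45,.25,.3]),YAW)))
    env.gripper_to(0.5)
d=get_image('scene'); s=get_image('top')
for q in (d,s):
    for r in blobs(q,cloud(q),red(q),20): print('red',*r)
save('aft',np.hstack([cv2.resize(d['frame'][180:330,250:400],None,fx=2.6,fy=2.6),cv2.resize(s['frame'][140:290,230:380],None,fx=2.6,fy=2.6)]))
st()
```

```text
up t10.2 pos [ 0.5793 -0.2977  0.073 ] F [ 0.2 -0.9 -0.9] gw 25.5
low t14.4 pos [ 0.4102 -0.2001  0.0017] F [ 0.1  0.4 -1.1] gw 25.9
rel t15.0 pos [ 0.41   -0.2     0.0015] F [ 0.1 -0.4  0.3] gw 47.6
red [302. 280.] 166 [ 408.9 -208. ] [29. 50.] 2.7 [16. 25. 29.]
red [328. 245.] 94 [ 411.6 -206. ] [45. 19.] 89.6 [20. 25. 28.]
 t18.4 pos [0.4502 0.2495 0.2809] F [ 0.6 -0.4 -0.5] gw 47.4
```

View pics/aft.png

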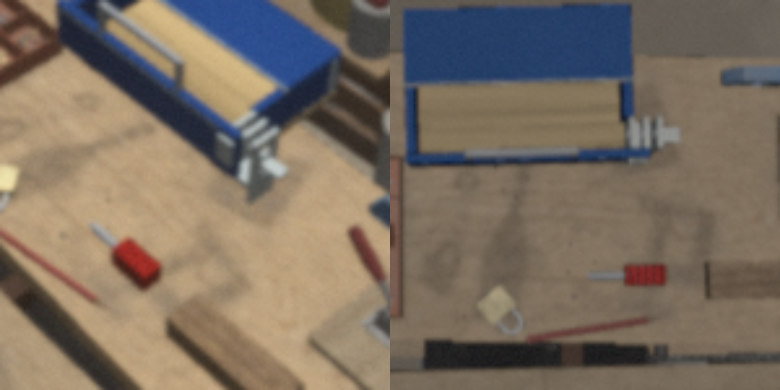

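The pin lies flat on the bench at (0.411, -0.206), and the rest and flange are clear. Next I'll grasp the bar and pull the flap down along its arc.

```bash
cat >> h.py <<'E'
def bar(th,y=0.,dr=0.):
    c,s=np.cos(th),np.sin(th)
    return W([-.006*c-(.105+dr)*s, y, .036+(.105+dr)*c-.006*s])
E
python3 - <<'E'
from h import *
b=bar(0); up=b+[0,0,.12]
env.move_ptp(G(up),down(best(G(up),YAW))); env.gripper_to(0.5)
line(G(b),.1); st('at'); env.gripper_to(0,20); s=st('grip')
for i,th in enumerate(np.linspace(0,np.pi/2,13)[1:]):
    line(G(bar(th)),.12)
    F=env.get_state()['ft_force']
    if i%3==2: st('th%.2f'%th)
    if np.linalg.norm(F)>40: st('STOP'); break
line(G(bar(np.pi/2)-[0,0,.003]),.03); st('press')
E
```

```text
at t21.2 pos [ 0.5512 -0.0529  0.123 ] F [ 0.1  0.7 -0.9] gw 47.4
grip t21.9 pos [ 0.5504 -0.0528  0.122 ] F [-0.5  0.3  0.8] gw 9.3
th0.39 t22.7 pos [ 0.5101 -0.0535  0.1114] F [-4.1  1.6  1.7] gw 9.5
th0.79 t23.5 pos [ 0.4778 -0.0543  0.0862] F [ 2.9  1.2 -5.8] gw 9.2
th1.18 t24.3 pos [ 0.4579 -0.0548  0.0513] F [ 6.1  2.2 -4.9] gw 9.1
th1.57 t25.1 pos [ 0.4525 -0.0549  0.0106] F [ 6.1  1.7 -3.4] gw 9.5
press t25.3 pos [ 0.4526 -0.0551  0.0093] F [-0.3  3.1  9.3] gw 9.4
```

```bash
cat >> h.py <<'E'
def park():
    p=[.3,.5,.3]; env.move_ptp(p,down(best(p,YAW)))
def plan(c,ang,yslot,off=.04,prefer=None):
    """c: offcut centre xy, ang: long-axis angle. returns grasp xy, grasp jaw angle, final jaw angle"""
    q0=np.array(env.get_state()['joint_pos']); res=[]
    for e in (ang,ang+np.pi):
        g=np.array(c)-off*np.array([np.cos(e),np.sin(e)])
        for a in (e+np.pi/2,e-np.pi/2):
            af=a+YAW-e
            q1=env.inverse_kinematics(G([*g,.022]),list(down(a)))
            P=W([-.045,yslot,.066]); q2=env.inverse_kinematics(G(P),list(down(af)))
            P3=W([.043,yslot,.058]); q3=env.inverse_kinematics(G(P3),list(down(af)))
            if q1 is None or q2 is None or q3 is None: continue
            q1,q2=np.array(q1),np.array(q2)
            res.append((np.abs(q1-q0).max()+np.abs(q2-q1).max(),g,a,af))
    res.sort(key=lambda r:r[0]); return res
def pick(g,a,z=.022):
    env.move_ptp(G([*g,.16]),down(a)); env.gripper_to(.76)
    line(G([*g,z]),.12); st('pick'); env.gripper_to(0,45); st('grip'); line(G([*g,.05]),.08); line(G([*g,.22]),.2); st('lift')
E
python3 - <<'E'
from h import *
env.gripper_to(.4); s=env.get_state()['tool_pos']; line([s[0],s[1],.25],.2); park()
d=get_image('top'); e=get_image('scene'); C=cloud(d); np.savez('top1',**d)
for b in offcuts(d): print(*b)
for y in (-.1,.1): print(y,[ (np.round(r[0],2),r[1].round(3),round(r[2],2),round(r[3],2)) for r in plan([.4055,-.351],np.radians(91.1),-.072)][:3])
save('open',np.hstack([cv2.resize(e['frame'][130:280,250:400],None,fx=2.6,fy=2.6),cv2.resize(d['frame'][140:290,190:340],None,fx=2.6,fy=2.6)]))
E
```

```text
[190. 174.] 634 [641.2 231.9] [ 47. 141.] 8.4 [25. 30. 34.]
[393. 168.] 412 [ 655.7 -420.7] [216.  21.] 89.0 [26. 38. 41.]
[281. 198.] 4241 [547.4 -66.6] [199. 293.] 0.9 [30. 34. 39.]
[124. 231.] 973 [459.2 441.1] [ 45. 225.] 90.0 [24. 29. 34.]
[209. 225.] 270 [461.4 162. ] [198. 137.] 0.9 [24. 30. 36.]
[162. 223.] 639 [484.  319.9] [ 45. 141.] 4.2 [26. 30. 34.]
[374. 247.] 634 [ 405.4 -351.4] [ 45. 140.] 1.2 [26. 31. 35.]
[328. 245.] 112 [ 411.6 -204.1] [48. 25.] 89.6 [22. 25. 30.]
[157. 290.] 99 [272.  330.5] [33. 85.] 71.2 [33. 38. 42.]
-0.1 [(np.float64(2.85), array([ 0.405, -0.311]), np.float64(3.16), np.float64(-1.55)), (np.float64(2.85), array([ 0.405, -0.311]), np.float64(6.3), np.float64(1.59)), (np.float64(3.89), array([ 0.406, -0.391]), np.float64(0.02), np.float64(-1.55))]
0.1 [(np.float64(2.85), array([ 0.405, -0.311]), np.float64(3.16), np.float64(-1.55)), (np.float64(2.85), array([ 0.405, -0.311]), np.float64(6.3), np.float64(1.59)), (np.float64(3.89), array([ 0.406, -0.391]), np.float64(0.02), np.float64(-1.55))]
```

View pics/open.png

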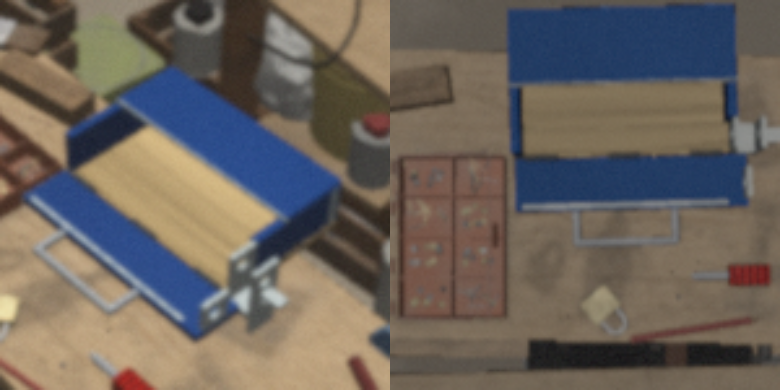

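The flap is fully down: in both views the leaf is flush and the bar is low. Now the first offcut, from the right, into slot y = -72 mm.

```bash
cat >> h.py <<'E'
def place(yslot,af,off=.04,xc=.083):
    P=lambda x,z: G(W([x-off,yslot,z]))
    env.move_ptp(P(-.005,.20),down(af)); st('over')
    line(P(-.005,.066),.12); st('front'); 
    for k in np.linspace(-.005,xc,5)[1:]:
        line(P(k,.064),.1); F=env.get_state()['ft_force']
        if np.linalg.norm(F)>15: st('CONTACT'); return False
    line(P(xc,.0585),.03); st('lowered'); env.gripper_to(.57); st('rel')
    line(P(xc,.20),.15); return True
E
python3 - <<'E'
from h import *
r=plan([.4054,-.3514],np.radians(91.2),-.072)[0]; _,g,a,af=r
pick(g,a)
env.move_ptp(G(W([-.045,-.072,.20])),down(af)); st('over')
d=get_image('scene'); save('carry',cv2.resize(d['frame'][100:300,220:420],None,fx=3,fy=3))
E
```

```text
pick t34.6 pos [ 0.4052 -0.312   0.0039] F [-0.5  0.4  0.5] gw 72.3
grip t35.1 pos [ 0.4046 -0.3115  0.0032] F [-1.3  1.2  1.9] gw 44.9
lift t36.6 pos [ 0.4038 -0.3107  0.1991] F [-0.4 -0.1 -1.9] gw 45.0
over t37.7 pos [ 0.5125 -0.1258  0.1802] F [ 1.1 -0.2 -1.7] gw 44.4
```

View pics/carry.png

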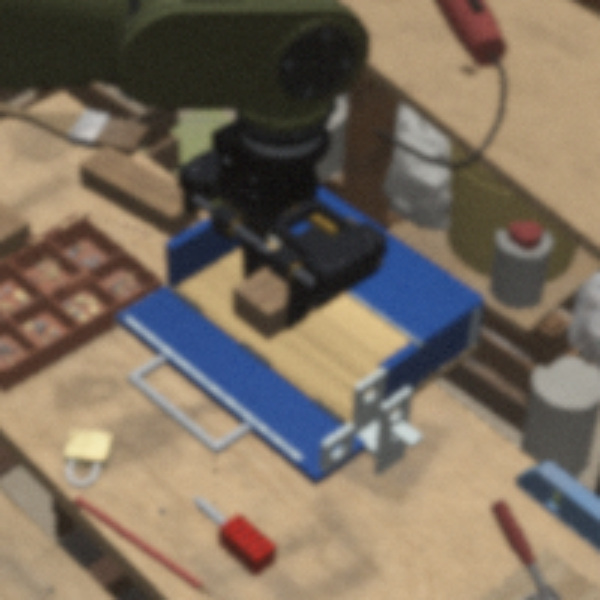

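The offcut is held level and points front to back. Placing it now.

Run:
```python
from h import *
s=env.get_state()
af=plan([.4054,-.3514],np.radians(91.2),-.072)
af=[r[3] for r in af]
# use the flip matching the present orientation
q=np.array(s['tool_rot']); af=max(af,key=lambda a:abs(np.dot(q,down(a))))
print(place(-.072,af)); park()
d=get_image('top'); e=get_image('scene'); 
for b in offcuts(d): print(*b)
C=cloud(d); m=(C[...,2]>.055)&(C[...,2]<.08)&(C[...,0]>.5)&(C[...,0]<.65)&(C[...,1]<.07)&(C[...,1]>-.17)
for b in blobs(d,C,m): print('in',*b)
save('in1',np.hstack([cv2.resize(e['frame'][130:280,250:400],None,fx=2.6,fy=2.6),cv2.resize(d['frame'][140:290,190:340],None,fx=2.6,fy=2.6)]))
```

```text
over t38.0 pos [ 0.5128 -0.1262  0.1811] F [ 0.   0.1 -0.8] gw 44.8
front t39.3 pos [ 0.5137 -0.1259  0.048 ] F [-0.1 -0.  -1.3] gw 44.6
lowered t41.1 pos [ 0.6005 -0.1238  0.0392] F [-0.7 -0.6 -1.3] gw 44.7
rel t41.5 pos [ 0.601  -0.1238  0.0396] F [-0.2 -0.6 -0.2] gw 54.1
True
[190. 174.] 631 [640.8 231.8] [ 46. 141.] 8.5 [26. 30. 35.]
[393. 168.] 398 [ 655.1 -420.5] [218.  21.] 89.3 [26. 37. 41.]
[279. 199.] 3899 [547.1 -69. ] [198. 297.] 0.7 [30. 34. 39.]
[123. 231.] 967 [460.8 441.2] [222.  44.] 0.3 [24. 29. 34.]
[194. 212.] 96 [519.  217.1] [73. 63.] 35.6 [24. 31. 39.]
[216. 238.] 139 [460.6 158.5] [198. 128.] 0.0 [24. 29. 34.]
[162. 223.] 635 [483.7 320. ] [ 45. 140.] 3.9 [26. 30. 34.]
[328. 245.] 108 [ 411.6 -204.1] [48. 25.] 89.6 [22. 25. 29.]
[156. 290.] 133 [270.4 338.5] [62. 87.] 81.8 [32. 37. 41.]
in [303. 183.] 351 [ 605.8 -125.4] [44. 72.] 89.4 [63. 66. 71.]
```

View pics/in1.png

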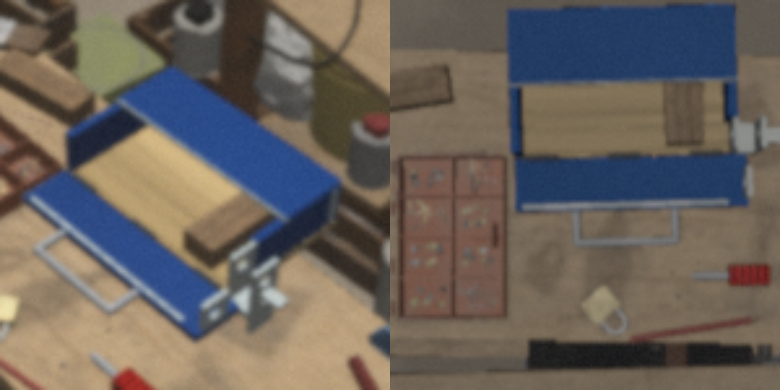

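Offcut 1 lies flat and straight in the till, with its far end under the hood. Now the other two, with a new measurement before each.

Run:
```python
from h import *
def find(d):
    r=[]
    for b in offcuts(d):
        s=np.sort(b[3])
        if abs(s[0]-45)<5 and abs(s[1]-140)<8 and b[2][1]>100 and b[2][1]<400:
            ang=np.radians(b[4]+(90 if b[3][1]>b[3][0] else 0)); r.append((b[2]/1000,ang))
    return sorted(r,key=lambda q:-q[0][0])
for ys in (0.,.072):
    d=get_image('top'); f=find(d); print('found',f)
    if not f: break
    c,ang=f[0]
    R=plan(c,ang,ys); 
    if not R: print('no plan'); break
    _,g,a,af=R[0]; print(g,a,af)
    pick(g,a)
    if abs(env.get_state()['grip_width']*95-45)>3: print('LOST'); break
    P=G(W([-.045,ys,.20])); env.move_ptp(P,down(af))
    e=get_image('scene'); save('carry%d'%(ys*1000),cv2.resize(e['frame'][100:300,220:420],None,fx=2,fy=2))
    if abs(env.get_state()['grip_width']*95-45)>3: print('LOST'); break
    if not place(ys,af): break
    park(); 
    d=get_image('top'); C=cloud(d); m=(C[...,2]>.055)&(C[...,2]<.08)&(C[...,0]>.5)&(C[...,0]<.65)&(C[...,1]<.065)&(C[...,1]>-.17)
    for b in blobs(d,C,m): print('in',*b)
d=get_image('top'); e=get_image('scene')
save('in3',np.hstack([cv2.resize(e['frame'][130:280,250:400],None,fx=2.6,fy=2.6),cv2.resize(d['frame'][140:290,190:340],None,fx=2.6,fy=2.6)]))
```

```text
found [(array([0.6403, 0.2317]), np.float64(1.710422666954443)), (array([0.484 , 0.3203]), np.float64(1.6458454846306527))]
[0.64586692 0.19208928] 0.13962634015954634 -1.5507963267948965
pick t48.9 pos [0.6468 0.1923 0.0042] F [ 0.4  0.3 -0.6] gw 72.4
grip t49.5 pos [0.646  0.1921 0.0032] F [-0.1  0.6  1.3] gw 44.6
lift t51.0 pos [0.6449 0.1919 0.1989] F [ 0.2  0.3 -1.3] gw 44.8
over t52.4 pos [ 0.5118 -0.0531  0.181 ] F [ 0.3 -0.6 -0.8] gw 44.8
front t53.7 pos [ 0.5124 -0.0538  0.048 ] F [ 0.2  0.  -1.2] gw 45.1
lowered t55.5 pos [ 0.5991 -0.0518  0.0393] F [ 0.1 -0.8 -1.3] gw 44.6
rel t56.0 pos [ 0.5995 -0.0518  0.0396] F [ 0.1  0.2 -0.2] gw 54.3
in [303. 183.] 350 [ 605.7 -125.4] [44. 73.] 89.4 [63. 67. 70.]
in [280. 183.] 327 [604.8 -54.1] [43. 69.] 89.7 [61. 66. 70.]
found []
```

View pics/in3.png

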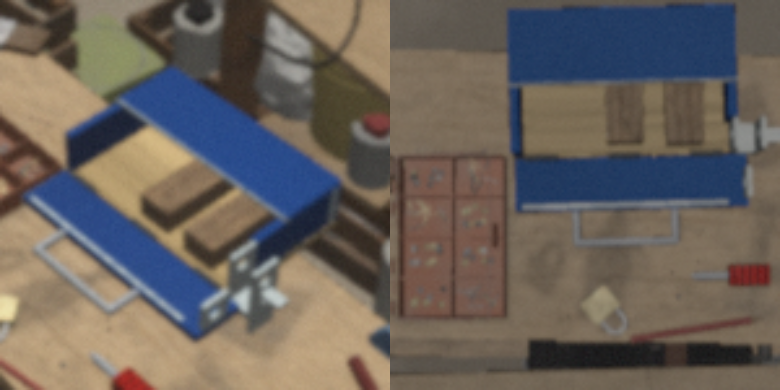

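Two are in and straight. The third wasn't found, so it was probably knocked aside. I'll look for it.

Run:
```python
from h import *
d=get_image('top'); np.savez('top2',**d)
for b in offcuts(d): print(*b)
save('third',cv2.resize(d['frame'][150:300,90:250],None,fx=4,fy=4))
```

```text
[393. 168.] 402 [ 655.5 -420.6] [216.  20.] 89.1 [26. 38. 41.]
[279. 201.] 3569 [547.  -68.7] [198. 297.] 0.7 [30. 34. 39.]
[123. 231.] 970 [459.  441.2] [225.  45.] 0.2 [24. 29. 35.]
[181. 213.] 938 [460.9 232.8] [199. 277.] 0.2 [25. 30. 35.]
[328. 245.] 113 [ 411.6 -204. ] [48. 25.] 89.6 [22. 25. 29.]
[157. 293.] 159 [255.4 332.8] [ 64. 109.] 89.7 [28. 37. 42.]
```

View pics/third.png

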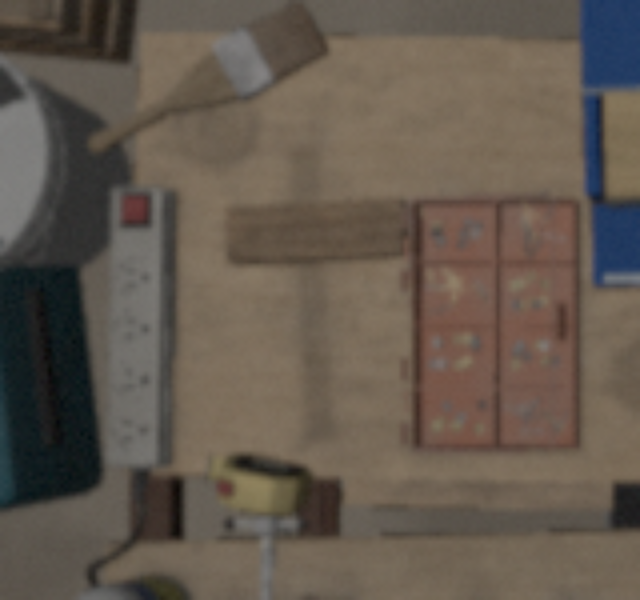

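Run:
```python
from h import *
d=get_image('top'); C=cloud(d)
m=(C[...,2]>.022)&(C[...,2]<.042)&(C[...,0]>.4)&(C[...,0]<.6)&(C[...,1]>.21)&(C[...,1]<.40)
B=max(blobs(d,C,m,80),key=lambda b:b[1]); print(*B)
ang=np.radians(B[4]+(90 if B[3][1]>B[3][0] else 0))
L=max(B[3])/1000
u=np.array([np.cos(ang),np.sin(ang)]); u*=np.sign(u[1])
end=B[2]/1000+u*L/2; c=end-u*.070; print('far end',end,'centre',c)
R=plan(c,ang,.072)
for r in R: print(r[0].round(2),r[1].round(3),r[2].round(2),r[3].round(2))
```

```text
[171. 209.] 743 [481.6 291.9] [161. 158.] 89.6 [26. 30. 35.]
far end [0.48216199 0.37239804] centre [0.4816733  0.30239974]
1.61 [0.481 0.262] -0.01 -1.55
2.7 [0.482 0.342] 6.28 1.59
4.73 [0.481 0.262] 3.13 1.59
7.62 [0.482 0.342] 3.13 -1.55
```

Run:
```python
from h import *
d=get_image('top'); C=cloud(d)
for lo in (.225,.24):
    m=(C[...,2]>.022)&(C[...,2]<.042)&(C[...,0]>.4)&(C[...,0]<.62)&(C[...,1]>lo)&(C[...,1]<.40)
    B=max(blobs(d,C,m,80),key=lambda b:b[1]); print(*B)
ang=np.radians(B[4]+(90 if B[3][1]>B[3][0] else 0)); L=max(B[3])/1000
u=np.array([np.cos(ang),np.sin(ang)]); u*=np.sign(u[1])
c=B[2]/1000+u*(L/2-.070); print('centre',c,'ang',ang)
ok=.03<min(B[3])/1000<.052 and .47<c[0]<.56
R=plan(c,ang,.072)
for r in R: print(r[0].round(2),r[1].round(3),r[2].round(2),r[3].round(2))
if ok:
    ys=.072; r=[r for r in R if r[1][1]>c[1]][0]; _,g,a,af=r   # grasp the end away from the tray
    pick(g,a)
    if abs(env.get_state()['grip_width']*95-45)<3:
        env.move_ptp(G(W([-.045,ys,.20])),down(af)); st()
        e=get_image('scene'); save('carry3',cv2.resize(e['frame'][100:300,200:400],None,fx=3,fy=3))
```

```text
[168. 207.] 658 [535.2 299.2] [ 49. 146.] 0.9 [26. 30. 35.]
[166. 207.] 597 [535.2 306.1] [ 45. 132.] 2.8 [26. 30. 34.]
centre [0.5353954  0.30210478] ang 1.6196655458507379
1.77 [0.537 0.262] 0.05 -1.55
2.59 [0.533 0.342] 6.33 1.59
4.91 [0.537 0.262] 3.19 1.59
7.81 [0.533 0.342] 3.19 -1.55
pick t62.8 pos [0.5343 0.3425 0.0042] F [-0.1  0.8  0.2] gw 72.3
grip t63.3 pos [0.5335 0.3421 0.0032] F [-0.1 -0.8  1.5] gw 44.6
lift t64.8 pos [0.5325 0.3414 0.1989] F [-0.2 -1.2 -1. ] gw 44.6
 t66.7 pos [0.51   0.0186 0.1807] F [-0.6  1.2 -1.2] gw 44.1
```

Run:
```python
from h import *
q=np.array(env.get_state()['tool_rot']); af=max((np.pi/2+YAW,-np.pi/2+YAW),key=lambda a:abs(np.dot(q,down(a))))
print(af,place(.072,af)); park()
d=get_image('top'); C=cloud(d); m=(C[...,2]>.055)&(C[...,2]<.08)&(C[...,0]>.5)&(C[...,0]<.65)&(C[...,1]<.06)&(C[...,1]>-.165)
for b in blobs(d,C,m): print('in',*b)
e=get_image('scene'); Ce=cloud(e)
for q,c in ((d,C),(e,Ce)):
    for r in blobs(q,c,red(q),20): print('red',*r)
save('in4',np.hstack([cv2.resize(e['frame'][130:280,250:400],None,fx=2.6,fy=2.6),cv2.resize(d['frame'][140:290,230:380],None,fx=2.6,fy=2.6)]))
```

```text
over t67.0 pos [0.5102 0.0186 0.181 ] F [-0.4 -0.  -1.1] gw 44.9
front t68.2 pos [0.5109 0.0183 0.0479] F [-0.5  0.  -0.6] gw 44.8
lowered t70.0 pos [0.5977 0.0202 0.0395] F [-1.2  0.1  0.3] gw 44.8
rel t70.5 pos [0.598  0.0201 0.0394] F [-0.2 -0.1  0.2] gw 54.0
1.5907963267948966 True
in [303. 183.] 352 [ 605.8 -125.4] [44. 73.] 89.8 [63. 67. 71.]
in [257. 184.] 332 [603.1  18.9] [73. 44.] 2.4 [62. 66. 70.]
in [280. 183.] 323 [604.8 -54.2] [44. 69.] 89.7 [62. 66. 70.]
red [328. 245.] 95 [ 411.6 -205.7] [45. 19.] 89.7 [20. 24. 29.]
red [302. 280.] 170 [ 408.6 -208.4] [28. 49.] 2.2 [14. 25. 29.]
```

View pics/in4.png

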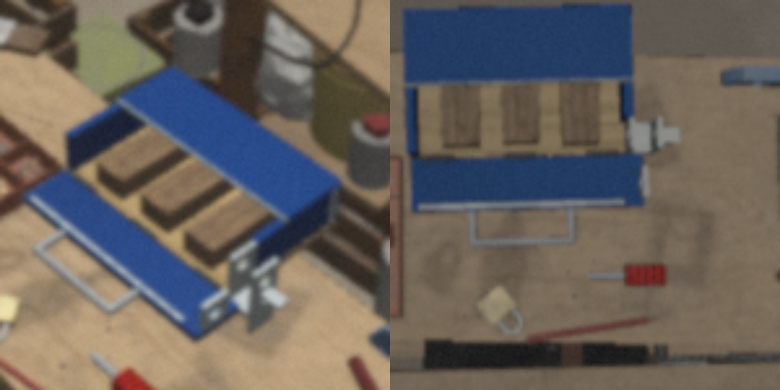

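All three offcuts lie flat, straight and side by side, with their far ends under the hood. Now I'll shut the flap.

Run:
```python
from h import *
b=bar(np.pi/2); up=b+[0,0,.15]
env.move_ptp(G(up),down(best(G(up),YAW))); env.gripper_to(0.4)
line(G(b),.12); st('at'); env.gripper_to(0,20); st('grip')
for i,th in enumerate(np.linspace(np.pi/2,0,13)[1:]):
    line(G(bar(th)),.12)
    F=env.get_state()['ft_force']
    if i%3==2: st('th%.2f'%th)
    if np.linalg.norm(F)>40: st('STOP'); break
for th in (-.02,-.04):
    line(G(bar(th)),.03); s=st('press')
    if abs(s['ft_force'][0])>15: break
```

```text
at t77.8 pos [ 0.4523 -0.055   0.0118] F [0.3 0.  0.2] gw 38.1
grip t78.4 pos [ 0.4525 -0.0548  0.0114] F [ 2.6  0.9 -1.5] gw 9.6
th1.18 t79.2 pos [ 0.4584 -0.0549  0.0517] F [ 7.1 -0.3 -2.1] gw 9.6
th0.79 t80.0 pos [ 0.4773 -0.0545  0.0859] F [ 3.1 -2.1 -2.1] gw 9.8
th0.39 t80.8 pos [ 0.511  -0.0538  0.1131] F [-3.  -1.7  7.7] gw 9.2
th0.00 t81.6 pos [ 0.5516 -0.0531  0.1234] F [-0.1 -2.7  6. ] gw 9.4
press t81.8 pos [ 0.5516 -0.0531  0.1233] F [-7.5 -1.5 10.3] gw 9.3
press t82.1 pos [ 0.5516 -0.0531  0.1232] F [-15.1  -1.5  15.3] gw 9.3
```

The flap is against its stop: 15 N of reaction with no movement. Now the pin.

Run:
```python
from h import *
env.gripper_to(.5); s=env.get_state()['tool_pos']; line([s[0],s[1],.22],.2)
g=np.array([.4105,-.2005])
env.move_ptp(G([*g,.16]),down(best(G([*g,.16]),YAW))); env.gripper_to(.6)
line(G([*g,.0215]),.1); s=st('at'); env.gripper_to(0,40); s=st('grip'); zo=s['tool_pos'][2]+.019-.013; print('zo',zo)
line(G([*g,.05]),.05); line(G([*g,.18]),.15); st('lift')
p=np.array([0.578,-0.2455,0.074+zo]); q=p+RT@[0,-.054,0]
line(G([q[0],q[1],.18]),.15); line(G([q[0],q[1],.11]),.1); line(G(q),.04); env.hold(.2); st('pre')
d=get_image('top'); e=get_image('scene')
save('pre',np.hstack([cv2.resize(e['frame'][190:290,300:400],None,fx=4,fy=4),cv2.resize(d['frame'][150:250,280:380],None,fx=4,fy=4)]))
```

```text
at t86.4 pos [ 0.4111 -0.2009  0.0032] F [-0.5 -0.5  0.2] gw 57.0
grip t87.0 pos [ 0.4106 -0.2005  0.0026] F [-0.1 -0.2  1.7] gw 25.8
zo 0.008588095161119325
lift t88.8 pos [ 0.4098 -0.2001  0.1597] F [-0.1 -0.1 -0.8] gw 25.9
pre t92.1 pos [ 0.5793 -0.2996  0.064 ] F [-0.   0.7 -1.2] gw 25.7
```

View pics/pre.png

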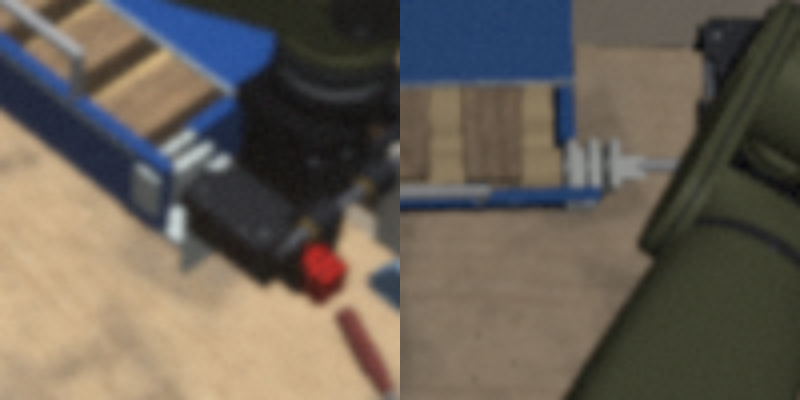

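The top view shows the shank at crop row 163, in line with the rest and the flange centre, and the three plates are together. Inserting now.

Run:
```python
from h import *
z=env.get_state()['tool_pos'][2]+.019
p=np.array([0.578,-0.2455,0.0826])
for k in np.arange(-.048,.0121,.004):
    line(G(p+RT@[0,k,0]),.04); s=env.get_state(); F=s['ft_force']
    print('%.0f'%(k*1e3),np.round(s['tool_pos'],4),np.round(F,1),round(s['grip_width']*95,1))
    if abs(F[1])>8 or np.linalg.norm(F)>12: print('contact'); break
```

```text
-48 [ 0.5789 -0.2931  0.0636] [ 0.3 -0.4  0.4] 25.9
-44 [ 0.5789 -0.2892  0.0636] [ 0.1  0.  -0.2] 25.8
-40 [ 0.5788 -0.2853  0.0636] [-0.4 -0.1 -0.5] 25.6
-36 [ 0.5787 -0.2813  0.0636] [ 0.3  0.2 -1.7] 25.9
-32 [ 0.5786 -0.2772  0.0636] [ 0.6  0.2 -0.8] 25.8
-28 [ 0.5785 -0.2732  0.0636] [ 0.3  0.7 -0.4] 25.5
-24 [ 0.5785 -0.2693  0.0636] [-0.1  0.1 -0.6] 26.0
-20 [ 0.5784 -0.2653  0.0636] [ 0.5 -0.5 -0.4] 25.5
-16 [ 0.5783 -0.2613  0.0636] [-0.  -0.  -1.2] 25.3
-12 [ 0.5782 -0.2572  0.0635] [-0.1 -0.8 -0.6] 25.7
-8 [ 0.5781 -0.2533  0.0636] [-0.2 -0.  -1.1] 25.8
-4 [ 0.5781 -0.2493  0.0636] [-0.2  0.8 -1.3] 25.9
0 [ 0.578  -0.2453  0.0636] [ 0.4  0.8 -1.8] 25.6
4 [ 0.5779 -0.2413  0.0636] [ 0.7 -0.4 -2. ] 26.1
8 [ 0.578  -0.2383  0.0638] [ 0.3 -3.9 -1.5] 26.0
12 [ 0.578  -0.2383  0.064 ] [  0.6 -16.1  -6.9] 25.7
contact
```

Run:
```python
from h import *
p=np.array([0.578,-0.2455,0.0826])
line(G(p+RT@[0,.0085,0]),.02); line(G(p+RT@[0,.0085,0]-[0,0,.0013]),.02); st('low')
env.gripper_to(.5); st('rel')
q=p+RT@[0,.0085,0]; line(G([q[0],q[1],.25]),.12); park()
d=get_image('top'); e=get_image('scene')
for w in (d,e):
    C=cloud(w)
    for r in blobs(w,C,red(w),20): print('red',*r)
C=cloud(d); m=(C[...,2]>.055)&(C[...,2]<.08)&(C[...,0]>.56)&(C[...,0]<.65)&(C[...,1]<.06)&(C[...,1]>-.165)
for b in blobs(d,C,m): print('in',*b)
for b in offcuts(d): print(*b)
save('fin',np.hstack([cv2.resize(e['frame'][150:270,270:390],None,fx=3.3,fy=3.3),cv2.resize(d['frame'][130:250,240:360],None,fx=3.3,fy=3.3)]))
st()
```

```text
low t96.8 pos [ 0.5782 -0.2383  0.0631] F [-0.9 -6.9  0.1] gw 25.5
rel t97.5 pos [ 0.5778 -0.2368  0.0622] F [-0.7 -0.3  0.7] gw 47.5
red [343. 191.] 99 [ 577.9 -244.3] [22. 41.] 0.3 [80. 85. 88.]
red [359. 242.] 159 [ 575.8 -244.8] [50. 27.] 89.9 [76. 84. 89.]
in [303. 183.] 353 [ 605.5 -125.4] [44. 73.] 89.4 [62. 67. 70.]
in [257. 184.] 332 [603.3  18.8] [72. 44.] 2.4 [62. 67. 71.]
in [280. 183.] 327 [605.1 -54.2] [44. 69.] 89.7 [61. 66. 71.]
[393. 168.] 397 [ 655.3 -419.4] [220.  21.] 89.1 [25. 38. 41.]
[313. 185.] 216 [ 606.4 -142.5] [81. 69.] 5.1 [30. 35. 39.]
[267. 185.] 669 [605.4 -16.6] [ 79. 174.] 1.7 [30. 35. 39.]
[123. 231.] 972 [459.  441.2] [225.  45.] 0.1 [24. 29. 34.]
[192. 214.] 94 [498.9 225.4] [ 23. 123.] 83.5 [26. 32. 39.]
[228. 220.] 97 [480.3 104. ] [218.  86.] 25.9 [25. 29. 34.]
[205. 242.] 92 [415.5 180.8] [99. 94.] 6.4 [23. 27. 33.]
[156. 290.] 129 [266.4 333.5] [63. 87.] 89.7 [31. 38. 41.]
 t101.9 pos [0.3006 0.4997 0.2998] F [ 0.2 -0.5 -0.5] gw 47.5
```

View pics/fin.png

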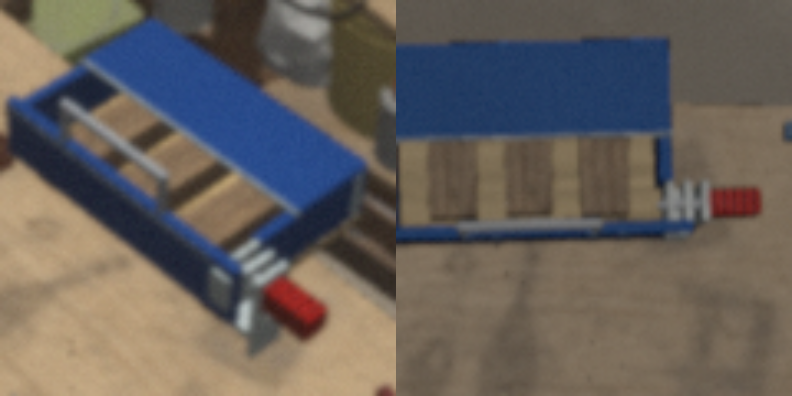

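The handle sits against the flange on its rest, at y -0.2445 as expected. The flap is upright and the offcuts haven't moved, so I'll hand it in.

```bash
python3 -c "
from h import *
workorder.close_job()"
```

```text
the job is handed in; nothing more can be done
```

The job is done and handed in at about 102 s of robot time. I drew the pin and laid it on the bench, then pulled the flap fully down. All three offcuts went in; one had been knocked about 5 cm towards the tray during the run, so I measured it again before picking it. I shut the flap against its stop and pushed the pin back in until its handle met the outer flange.

**Last checks:**
- **Offcuts:** all three lie with their tops at about 67 mm, flat on the floor. They point front to back within about 1.5°, with their far ends under the hood.
- **Flap:** upright; at shutting it took about 15 N of push without moving.
- **Pin:** the handle centre is at about (0.577, -0.2445) and its top at 85 mm. It rests about 7 mm further in than at the start, when there was a small gap to the flange.
- **Bystanders:** the spirit level reads within 3 mm of where it began, which is within the measuring noise. The tape measure was only seen as a low-resolution blob, and I did not check its position separately; the arm did not work next to it.
- **Pin release:** I let the pin go about 7 mm above the bench when laying it down, because the fingertips reached the bench first. It settled flat.

No check failed.

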